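Pump up the curing pot until its pressure pin pops out

ROBOT

A 6-joint arm with a two-finger parallel gripper is mounted at the origin on the work surface. World frame = base frame: x ahead of the robot, y to its left, z up, the work surface at z = 0. Lengths are in m, angles in rad, forces in N, time in s.
With the tool pointing down it reaches from about 0.375 to 0.825 m from the base axis. Payload 5.5 kg.
Tool frame: the origin (TCP) lies on the centre line of the jaws, within the pads' length; the fingertips stand 8 mm ahead of it and the grasp point (between the pads) lies 11 mm behind it (ctrl.tip_extent is the distance from the TCP to the fingertips, in m); z points along the fingers, y is the line along which they close (so a half turn about z gives the same grasp; the last joint's range is limited). The gripper opens to 85 mm and grips with 20 to 120 N. Pads are 22 mm wide; open, the fingers measure 114 mm over their backs; the gripper's body (76 mm by 85 mm) begins 54 mm behind the grasp point. The pads swing forward as they close: fully open they stand 13 mm farther back than shut.
Start: joints at [-1.325, 0.314, -0.047, 1.21, 0, 1.571], TCP at [0.146, -0.582, 0.239] pointing down, gripper open.
Joint ranges: [-2.67, 2.67], [-0.69, 1.73], [-1.03, 1.25], [-2.08, 2.16], [-1.42, 1.45], [-3.14, 3.14]. Speed limits (rad/s): [2.39, 2.39, 3.01, 3.14, 3.14, 3.14].

INTERFACE

Orientations are given as a unit quaternion [x, y, z, w].
In Python, from station import readout, read_camera, get_calibration, workorder, ctrl gives the robot as it stands.
- The arm moves only by the tool servo_tool, never from a script. Its argument "targets" is a list of rows, each a list of 7 numbers: the shift along the tool's x, y, z in mm, then the turn, a rotation vector about the tool's x, y, z in rad, then the closure, from -1 (fully open) to 1 (shut). A call has 1 to 20 rows; each row is the pose to reach, as a shift and turn from the pose commanded when the call began, along the tool's axes at that moment; what a row does not reach only later rows make up. A row lasts 1/10 s, in which the tool goes at most 50 mm and 8.59 degrees, less where a joint would pass 70% of its speed; a pose out of reach is approached as far as the arm can. A call with a gripper value outside its range is refused whole. The fingers move at their own pace and stop on an object; the grip force is fixed at half the most. Time passes only in rows, so rows that repeat a pose let the fingers close. It gives the time, the measured TCP pose, the force, the opening and the grip force at its end, in the units of the state.
- readout.state(): the state, without advancing time (a new reading comes with each control period).
- read_camera(name): name is "side" or "top"; returns the picture (420x560x3 uint8, blue, green, red); there is no depth.
- get_calibration(name): a dict with "intrinsics" (3x3 intrinsics, pixels), "extrinsics" (4x4, takes a point from world to camera coordinates). Camera axes: x right, y down, z forward; pixel columns grow to the right and rows downward; lengths in m; the calibration is good to about 2 mm. A picture is of the moment at which its call begins. get_calibration takes no time and is no camera call.
- workorder.finish_job(): hands the job in; it is judged then, once.
The state is a dict: "time": time; "joints": joint angles; "joint_velocities": joint speeds; "tau": joint torques, N m; "ee_pos": TCP position; "orientation": TCP orientation; "contact_force": force on the tool from outside, world axes, zero at the start; "ft_torque": the same for the moment, N m; "finger_gap": finger opening in m; "finger_force": force on a finger pad.
Only numpy, scipy, OpenCV 4.12 (cv2) and the standard library are available. Lean on these libraries where they do the work, as an engineer would, in place of code of your own. Each camera call takes 0.05 s, during which the arm holds its last target. There are 200 camera calls.

TASK

A denture is curing inside the closed aluminium pressure pot: bring the pot up to pressure by pressing the black pump knob in the middle of its lid down and letting it spring back, again and again, until the red indicator pin on the lid has popped fully out. Then stop pumping, before the gauge needle gets into the red zone, and leave the knob fully up. Push the knob's top with your fingertips only, without gripping it by its rim; do not touch the pin, and leave everything else on the bench where it stands.

Things in the scene. Friction and masses are not known exactly. Their poses are not given: they have to be found in the camera images.
- knob_top (a point): centre of the flat top of the pump knob: a black mushroom knob 52 mm across and 16 mm thick (flat top 42 mm across) on a 12 mm vertical rod, in the middle of the pot's lid, about 222 mm above the bench when up. This point moves with the knob, straight down by up to 30 mm.
- plunger (a joint): how far the knob is pressed down: 0 = up, 0.030 m = fully down, at a hard stop. Pressing takes about 8 N at first and 14 N at the bottom; a spring returns it within half a second. A press of at least 26 mm made after the knob has come fully up adds about 0.63 to the gauge, shorter ones add less, below 10 mm may add nothing. 3 to 5 full presses are needed in all.
- knob_rim: the rim of the pump knob, 52 mm across and 6 to 14 mm below its flat top, where a hand would grip it; it can spin on the rod and is not to be gripped. Origin on the pump's axis, 16 mm below the knob's top.
- indicator_pin (a joint): how far the red indicator pin has come out: 0 = in, 0.018 m = fully out (the limit of its travel; 15 mm or more counts). It stays in until the pot is nearly up to pressure and then pops out within one press or two.
- pin_top (a point): centre of the top of the indicator pin, a red pin 12 mm across standing up out of a brass boss 24 mm across and 12 mm high on the lid, 72 mm from the pump's axis (60 mm along the pot's x axis and 40 mm towards its -y). When in, its top is only 2 mm above the boss; fully out it stands 20 mm above the boss and shows a white band at its foot.
- gauge_needle (a joint): reading of the pressure gauge as the angle of its needle in rad: 0 = no pressure (it starts between 0.1 and 1.4), turning clockwise as pressure rises; green zone 2.85 to 4.10, red zone from 4.15 to the end of the scale at 4.71. The pin is fully out from about 2.9 on. The pressure does not leak away.
- gauge_center (a point): centre of the glass of the pressure gauge, a round white dial 64 mm across that stands upright on the pot's front wall and looks along the pot's x axis; it is 62 mm above the bench, well below the lid.
- pot: the fixed aluminium pressure pot, 234 mm across its lid (255 mm over the brass wing nuts on its rim), two black handles out to 148 mm from its axis along its y. Origin at the centre of its underside, 4 mm above the bench; top of the lid 140 mm higher. The pump's axis passes through the origin. Its x axis points to its front, where the gauge is.
- mould: a black rubber ring 94 mm across and 34 mm high filled with pink plaster and green wax. Origin at the centre of its underside.
- bowl: a green rubber mixing bowl, 120 mm across and 62 mm high. Origin at the centre of its underside.
- powder_jar: a small pink and white powder jar, 46 mm across and 74 mm high. Origin at the centre of its underside.
- amber_bottle: an amber glass bottle with a blue cap, 64 mm across and 150 mm high. Origin at the centre of its underside.
- water_bottle: a clear plastic bottle with a blue cap, 72 mm across and 185 mm high. Origin at the centre of its underside.
- flask: a closed brass denture flask, 96 x 78 x 52 mm. Origin at the centre of its underside.
- wax_knife: a wax knife lying on the board along its own y axis, about 185 mm long and 14 mm wide with a pale green handle. Origin under the middle of its length.

How it is judged:
On the way, in this order (a step that is already met when the one before it is completed fails the run):
1. the knob is pressed well down by the fingers (value of joint plunger above 0.012 m and contact force between the fingers and plunger above 1 N), for 0.05 s.
2. the pin has popped out by pumping (value of joint indicator_pin above 0.015 m and value of joint gauge_needle above 2.6 rad), for 0.2 s.
At the end, for the whole second after the job is handed in: The indicator pin stands out by at least 15 mm of its 18 mm travel, the gauge needle stands between 2.6 and 4.15 rad (short of the red zone), and the pump knob is back up within 3 mm (all of step 2 and value of joint gauge_needle below 4.15 rad and value of joint plunger below 0.003 m); the robot touches nothing.
It fails at once if the needle is driven into the red zone by pumping on (value of joint gauge_needle above 4.15 rad).
It fails at once if the knob is gripped by its rim (contact force between the fingers and knob_rim above 6 N).
It fails at once if the indicator pin is pushed or pulled (contact force between any of the fingers, the arm and indicator_pin above 2 N or (value of joint indicator_pin above 0.006 m and value of joint gauge_needle below 2.4 rad)).
It fails at once if something standing on the bench is moved, tipped or lifted (distance of any of mould, bowl, powder_jar, amber_bottle, water_bottle, flask, wax_knife from where it was at the start of the episode above 0.015 m).
It also fails if it takes over 53 s, if anything falls off the work surface, if the arm or the gripper's body presses on something with over 40 N, if the wrist force passes 120 N, or if a joint passes its speed limit or range.

## Working session

There is one attempt and no reset: what is moved stays moved. The work goes in short steps, Python scripts to look and compute and a tool call to move; the robot and the scene stay as the last step left them, time stands still between calls to the robot, and variables do not carry over. Pictures are saved under pics/ and viewed, at most 10 in all, crops included, and the job is handed in when it is done.

Besides the shell and the picture viewer there is one more tool, called after ">>>" by a JSON object that holds its "op" and its "data". servo_tool: Moves the arm, as the interface text tells. Its arguments: {"type":"object","properties":{"targets":{"type":"array"}},"required":["targets"]}

```bash
mkdir -p pics; python3 - <<'E'
from station import readout, read_camera, get_calibration, ctrl
import cv2,numpy as np
for n in("side","top"):
    cv2.imwrite(f"pics/{n}0.png",read_camera(n)); c=get_calibration(n); print(n,np.round(c["intrinsics"],1).tolist(),np.round(c["extrinsics"],4).tolist())
s=readout.state();print({k:np.round(v,4).tolist() for k,v in s.items()},ctrl.tip_extent)
E
```

```text
side [[512.7, 0.0, 276.0], [0.0, 512.7, 212.3], [0.0, 0.0, 1.0]] [[-0.8738, -0.486, -0.0144, 0.5403], [-0.3527, 0.654, -0.6693, 0.2663], [0.3347, -0.5797, -0.7429, 1.2813], [0.0, 0.0, 0.0, 1.0]]
top [[485.5, 0.0, 271.6], [0.0, 485.5, 214.5], [0.0, 0.0, 1.0]] [[-0.0205, -0.9998, 0.0043, 0.0523], [-0.9913, 0.0198, -0.1298, 0.5708], [0.1297, -0.007, -0.9915, 1.2391], [0.0, 0.0, 0.0, 1.0]]
{'time': 0.1, 'joints': [-1.325, 0.3142, -0.048, 1.2102, -0.0, 1.5708], 'joint_velocities': [0.0019, -0.0027, 0.0023, -0.0001, -0.001, 0.0], 'tau': [-0.0018, -54.0765, 34.0542, 0.0112, 0.0001, -0.0], 'ee_pos': [0.1459, -0.5815, 0.2385], 'orientation': [0.9925, 0.1226, -0.0001, -0.0008], 'contact_force': [-0.502, -0.4406, 0.4433], 'ft_torque': [-0.0088, -0.0069, -0.0615], 'finger_force': 0.0, 'finger_gap': 0.0856} 0.008
```

View pics/side0.png

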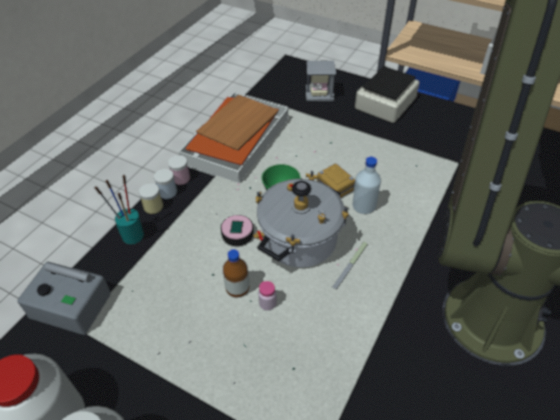

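View pics/top0.png

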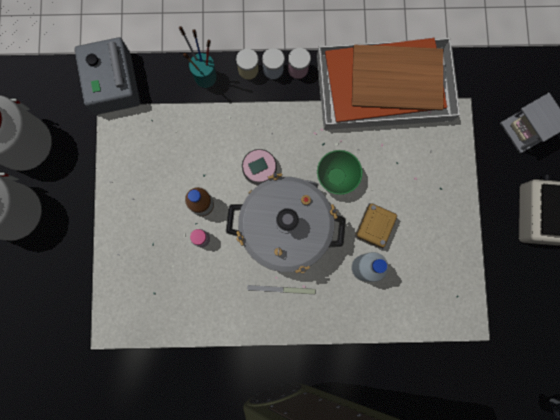

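```bash
cat > h.py <<'E'
from station import readout, read_camera, get_calibration, ctrl
import cv2,numpy as np
def crop(im,x,y,w,h,W,H): return cv2.resize(im[y:y+h,x:x+w],(W,H),interpolation=cv2.INTER_CUBIC)
def P(n): c=get_calibration(n); return c["intrinsics"]@c["extrinsics"][:3]
def proj(n,X): q=P(n)@np.r_[X,1]; return q[:2]/q[2]
def onz(n,u,z):  # pixel -> world at height z
    M=P(n); H=M[:,[0,1,3]].copy(); H[:,2]+=M[:,2]*z
    q=np.linalg.solve(H,[*u,1]); return q[:2]/q[2]
E
python3 - <<'E'
from h import *
s=cv2.imread("pics/side0.png");t=cv2.imread("pics/top0.png")
cv2.imwrite("pics/c1.png",np.hstack([crop(s,240,160,125,125,400,400),crop(t,225,165,125,125,400,400)]))
for n in("side","top"):
    E=get_calibration(n)["extrinsics"];print(-E[:3,:3].T@E[:3,3])
E
```

```text
[0.1372842  0.83124838 1.1379013 ]
[0.40620916 0.04956338 1.30249745]
```

View pics/c1.png

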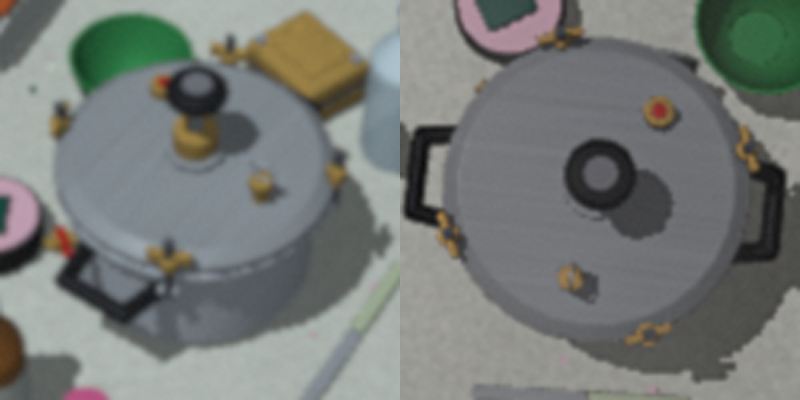

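```bash
python3 - <<'E'
from h import *
from scipy.spatial.transform import Rotation as R
a=(287.5,219.1);b=(301.6,186.2)
X=cv2.triangulatePoints(P("top"),P("side"),np.array(a),np.array(b)).ravel();X=X[:3]/X[3]
print(X,onz("top",a,.222),onz("side",b,.222))
pin=(225+258*.3125,165+111*.3125);print("pin",onz("top",pin,.158))
s=readout.state();r=R.from_quat(s["orientation"])
for k in [X,(*onz("top",a,.222),.222)]:
    print(r.inv().apply(np.array(k)+[0,0,.06]-s["ee_pos"])*1000)
print(r.as_matrix().round(3))
for n,u in dict(water=(378,266),flask=(377,222),bowl=(340,170)).items(): print(n,onz("top",u,.1))
E
```

```text
[0.53684337 0.00650571 0.21958843] [0.53631667 0.00651729] [0.53601229 0.00872754]
pin [ 0.58983541 -0.04046967]
[ 522.30005902 -475.25535857  -40.35984555]
[ 521.79192665 -475.39842021  -42.77118304]
[[ 0.97   0.243 -0.   ]
 [ 0.243 -0.97   0.001]
 [-0.    -0.002 -1.   ]]
water [ 0.43006323 -0.21864001]
flask [ 0.53924737 -0.22149663]
bowl [ 0.67343999 -0.13426894]
```

>>> {"op": "servo_tool", "data": {"targets": [[0, 0, -50, 0, 0, 0, 1], [40, -35, -80, 0, 0, 0, 1], [80, -70, -80, 0, 0, 0, 1], [115, -105, -80, 0, 0, 0, 1], [150, -137, -80, 0, 0, 0, 1], [185, -169, -80, 0, 0, 0, 1], [220, -200, -80, 0, 0, 0, 1], [255, -232, -80, 0, 0, 0, 1], [290, -264, -80, 0, 0, 0, 1], [325, -296, -80, 0, 0, 0, 1], [360, -328, -80, 0, 0, 0, 1], [395, -360, -80, 0, 0, 0, 1], [430, -392, -80, 0, 0, 0, 1], [465, -424, -80, 0, 0, 0, 1], [500, -456, -80, 0, 0, 0, 1], [522, -475, -70, 0, 0, 0, 1], [522, -475, -55, 0, 0, 0, 1], [522, -475, -50, 0, 0, 0, 1], [522, -475, -50, 0, 0, 0, 1]]}}

```text
time: 2.0
ee_pos: [0.5358, 0.0056, 0.2882]
orientation: [0.992, 0.123, -0.001, -0.0]
contact_force: [0.3, -1.0, 0.4]
finger_gap: 0.0001
finger_force: 0.0
```

```bash
python3 - <<'E'
from h import *
s=read_camera("side");t=read_camera("top")
p=np.array(readout.state()["ee_pos"])-[0,0,.008]
for n,i in(("side",s),("top",t)): print(n,proj(n,p),proj(n,[.536,.007,.222]))
cv2.imwrite("pics/c2.png",np.hstack([crop(s,240,130,125,125,400,400),crop(t,225,165,125,125,400,400)]))
E
```

```text
side [302.6607547  167.90117444] [301.91769389 185.77343533]
top [289.16878602 215.63433323] [287.28831045 219.24446556]
```

View pics/c2.png

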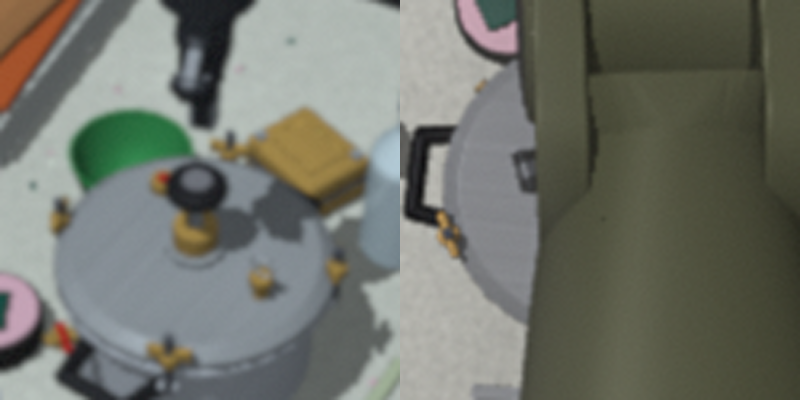

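>>> {"op": "servo_tool", "data": {"targets": [[0, -1, 20, 0, 0, 0, 1], [0, -1, 40, 0, 0, 0, 1], [0, -1, 55, 0, 0, 0, 1], [0, -1, 60, 0, 0, 0, 1], [0, -1, 65, 0, 0, 0, 1], [0, -1, 65, 0, 0, 0, 1]]}}

```text
time: 2.7
ee_pos: [0.536, 0.0061, 0.2253]
orientation: [0.993, 0.122, -0.0, 0.0]
contact_force: [-3.3, -1.2, 5.0]
finger_gap: 0.0001
finger_force: 2.6
```

>>> {"op": "servo_tool", "data": {"targets": [[0, 0, 8, 0, 0, 0, 1], [0, 0, 16, 0, 0, 0, 1], [0, 0, 22, 0, 0, 0, 1], [0, 0, 24, 0, 0, 0, 1], [0, 0, 24, 0, 0, 0, 1]]}}

```text
time: 3.2
ee_pos: [0.5366, 0.0061, 0.2029]
orientation: [0.993, 0.122, 0.001, 0.0]
contact_force: [-6.7, -1.3, 12.4]
finger_gap: 0.0001
finger_force: 6.1
```

>>> {"op": "servo_tool", "data": {"targets": [[0, 0, 2, 0, 0, 0, 1], [0, 0, 3, 0, 0, 0, 1], [0, 0, 3, 0, 0, 0, 1]]}}

```text
time: 3.5
ee_pos: [0.5366, 0.0061, 0.2002]
orientation: [0.993, 0.122, 0.001, 0.0]
contact_force: [-7.3, -0.9, 14.1]
finger_gap: -0.0
finger_force: 7.2
```

>>> {"op": "servo_tool", "data": {"targets": [[0, 0, -15, 0, 0, 0, 1], [0, 0, -30, 0, 0, 0, 1], [0, 0, -45, 0, 0, 0, 1], [0, 0, -45, 0, 0, 0, 1], [0, 0, -45, 0, 0, 0, 1], [0, 0, -45, 0, 0, 0, 1], [0, 0, -45, 0, 0, 0, 1], [0, 0, -45, 0, 0, 0, 1]]}}

```text
time: 4.3
ee_pos: [0.5361, 0.0067, 0.2416]
orientation: [0.992, 0.123, -0.001, -0.0]
contact_force: [-0.1, -0.6, -0.3]
finger_gap: -0.0
finger_force: 0.0
```

```bash
cat > look.py <<'E'
import sys
from h import *
s=read_camera("side"); cv2.imwrite(f"pics/s{sys.argv[1]}.png",s)
for z in(.158,.176): print("pin px",z,proj("side",[.590,-.0405,z]).round(1))
h=cv2.cvtColor(s,cv2.COLOR_BGR2HSV); m=((h[...,0]<6)|(h[...,0]>174))&(h[...,1]>150)&(h[...,2]>90)
y,x=np.nonzero(m[165:205,275:305]); print("red n",len(x),"mean",x.mean()+275,y.mean()+165,"rows",y.min()+165,y.max()+165) if len(x) else print("none")
cv2.imwrite(f"pics/s{sys.argv[1]}c.png",crop(s,265,150,70,70,560,560))
E
python3 look.py 1
python3 - <<'E'
import cv2;s=cv2.imread("pics/side0.png");import numpy as np
h=cv2.cvtColor(s,cv2.COLOR_BGR2HSV); m=((h[...,0]<6)|(h[...,0]>174))&(h[...,1]>150)&(h[...,2]>90)
y,x=np.nonzero(m[165:205,275:305]);print(len(x),x+275,y+165)
E
```

```text
pin px 0.158 [291.6 184.9]
pin px 0.176 [291.6 180.1]
red n 3 mean 291.3333333333333 185.33333333333334 rows 185 186
3 [291 292 291] [185 185 186]
```

View pics/s1c.png

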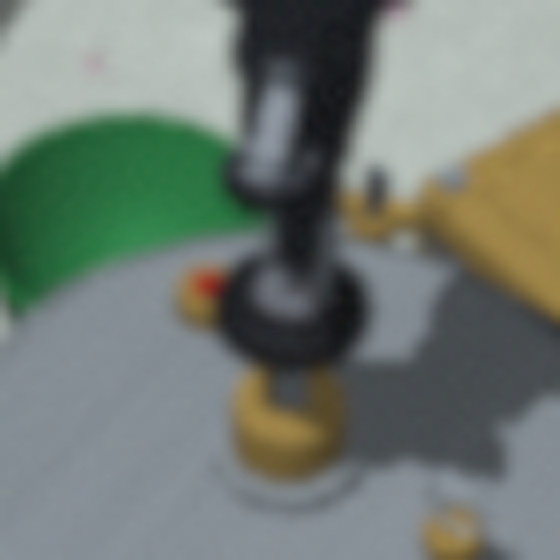

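The crop shows the red pin top at side pixel (291,185), still in, and the knob is back up under the fingertips. I'll make a second press.

>>> {"op": "servo_tool", "data": {"targets": [[0, 0, 10, 0, 0, 0, 1], [0, 0, 18, 0, 0, 0, 1], [0, 0, 26, 0, 0, 0, 1], [0, 0, 34, 0, 0, 0, 1], [0, 0, 40, 0, 0, 0, 1], [0, 0, 42, 0, 0, 0, 1], [0, 0, 42, 0, 0, 0, 1], [0, 0, 30, 0, 0, 0, 1], [0, 0, 15, 0, 0, 0, 1], [0, 0, 0, 0, 0, 0, 1], [0, 0, 0, 0, 0, 0, 1], [0, 0, 0, 0, 0, 0, 1], [0, 0, 0, 0, 0, 0, 1], [0, 0, 0, 0, 0, 0, 1], [0, 0, 0, 0, 0, 0, 1]]}}

```text
time: 5.85
ee_pos: [0.5361, 0.0067, 0.2415]
orientation: [0.992, 0.123, -0.001, -0.0]
contact_force: [0.1, -0.1, -0.7]
finger_gap: -0.0003
finger_force: 0.0
```

```bash
python3 look.py 2
```

```text
pin px 0.158 [291.6 184.9]
pin px 0.176 [291.6 180.1]
red n 3 mean 291.3333333333333 185.33333333333334 rows 185 186
```

The pin hasn't moved, so I'll make a third press.

>>> {"op": "servo_tool", "data": {"targets": [[0, 0, 10, 0, 0, 0, 1], [0, 0, 18, 0, 0, 0, 1], [0, 0, 26, 0, 0, 0, 1], [0, 0, 34, 0, 0, 0, 1], [0, 0, 40, 0, 0, 0, 1], [0, 0, 42, 0, 0, 0, 1], [0, 0, 42, 0, 0, 0, 1], [0, 0, 30, 0, 0, 0, 1], [0, 0, 15, 0, 0, 0, 1], [0, 0, 0, 0, 0, 0, 1], [0, 0, 0, 0, 0, 0, 1], [0, 0, 0, 0, 0, 0, 1], [0, 0, 0, 0, 0, 0, 1], [0, 0, 0, 0, 0, 0, 1], [0, 0, 0, 0, 0, 0, 1]]}}

```text
time: 7.4
ee_pos: [0.536, 0.0067, 0.2415]
orientation: [0.992, 0.123, -0.001, -0.0]
contact_force: [0.9, 0.4, -0.5]
finger_gap: -0.0001
finger_force: 0.0
```

```bash
python3 look.py 3
```

```text
pin px 0.158 [291.6 184.9]
pin px 0.176 [291.6 180.1]
red n 3 mean 291.3333333333333 185.33333333333334 rows 185 186
```

View pics/s3c.png

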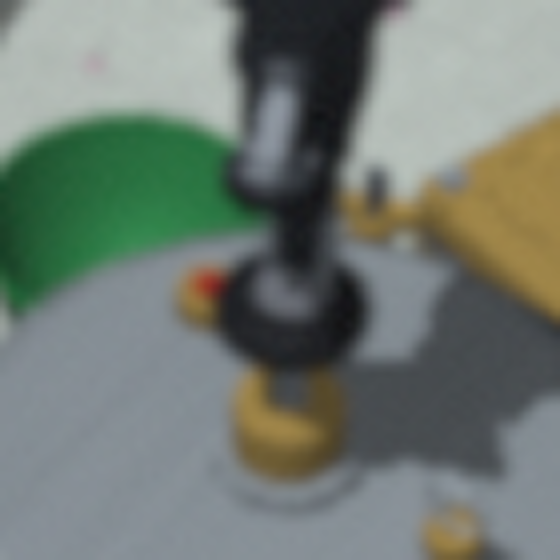

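The crop shows the pin is still in, at crop (208,283), and the knob is fully up. I'll make a fourth press.

>>> {"op": "servo_tool", "data": {"targets": [[0, 0, 10, 0, 0, 0, 1], [0, 0, 18, 0, 0, 0, 1], [0, 0, 26, 0, 0, 0, 1], [0, 0, 34, 0, 0, 0, 1], [0, 0, 40, 0, 0, 0, 1], [0, 0, 42, 0, 0, 0, 1], [0, 0, 42, 0, 0, 0, 1], [0, 0, 30, 0, 0, 0, 1], [0, 0, 15, 0, 0, 0, 1], [0, 0, 0, 0, 0, 0, 1], [0, 0, 0, 0, 0, 0, 1], [0, 0, 0, 0, 0, 0, 1], [0, 0, 0, 0, 0, 0, 1], [0, 0, 0, 0, 0, 0, 1], [0, 0, 0, 0, 0, 0, 1]]}}

```text
time: 8.95
ee_pos: [0.5361, 0.0067, 0.2415]
orientation: [0.992, 0.123, -0.001, -0.0]
contact_force: [-0.3, 0.3, 0.3]
finger_gap: 0.0001
finger_force: 0.0
```

```bash
python3 look.py 4
```

```text
pin px 0.158 [291.6 184.9]
pin px 0.176 [291.6 180.1]
red n 7 mean 290.57142857142856 181.28571428571428 rows 180 183
```

View pics/s4c.png

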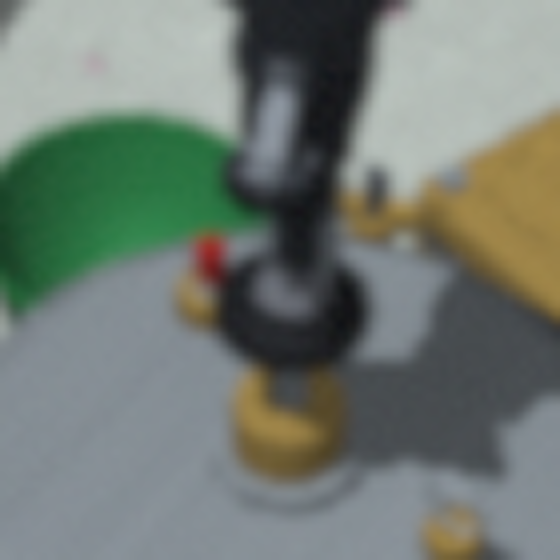

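The pin has popped up: red now spans side rows 180–183 and its top is about 5 px higher. I'll measure the rise at sub-pixel level to confirm it's fully out.

```bash
python3 - <<'E'
from h import *
a=cv2.imread("pics/s3.png").astype(int);b=cv2.imread("pics/s4.png").astype(int)
for n,i in(("in",a),("out",b)):
    r=i[...,2]-i[...,1]
    print(n);print(r[174:194,286:296]); 
print(b[180:192,288:293].tolist())
for z in(.158,.170,.173,.176):print(z,proj("side",[.590,-.0405,z]).round(2))
E
```

```text
in
[[-76 -75 -76 -75 -74 -72 -62 -45 -26 -10]
 [-77 -77 -75 -77 -76 -75 -70 -61 -46 -27]
 [-79 -78 -79 -78 -78 -78 -75 -69 -60 -47]
 [-80 -78 -79 -80 -76 -75 -73 -68 -65 -57]
 [-79 -76 -74 -69 -67 -61 -56 -53 -49 -45]
 [-67 -59 -51 -44 -39 -35 -31 -27 -25 -23]
 [-40 -32 -23 -19 -15 -14 -13 -12 -12 -12]
 [-15 -13  -9  -8  -7  -6  -7  -7  -7  -8]
 [ -8  -7  -3   1   3   3   0  -4  -5  -6]
 [ -7  -2   8  20  30  30  19   7  -2  -3]
 [ -5   5  23  46  66  67  45  19   2  -2]
 [ -1  13  33  61  85  86  59  22   4  -3]
 [  0  13  31  51  67  65  41  14  -2  -2]
 [  0  13  25  34  37  33  19   4  -2  -3]
 [ -2   9  20  23  23  17  10   0  -2  -2]
 [ -5   3  13  16  17  13   6  -1  -3  -1]
 [ -6  -2   3   9  10   8   4  -1  -1  -1]
 [ -9  -7  -4   0   1   1   0  -2  -2  -2]
 [ -8  -8  -8  -7  -7  -7  -4  -4  -2  -1]
 [ -8  -9  -8  -9  -9  -8  -8  -6  -5  -2]]
out
[[-76 -77 -76 -77 -74 -72 -64 -44 -24  -8]
 [-78 -77 -77 -77 -75 -74 -71 -60 -44 -28]
 [-79 -79 -77 -79 -77 -78 -76 -70 -61 -49]
 [-80 -81 -79 -77 -74 -70 -69 -70 -65 -57]
 [-80 -77 -70 -56 -41 -36 -40 -46 -48 -44]
 [-67 -57 -38 -10
[... 963 characters left out ...]
[83, 102, 134], [61, 71, 119], [42, 45, 101], [37, 35, 78]], [[99, 130, 146], [96, 119, 140], [87, 96, 124], [69, 72, 102], [46, 46, 71]], [[93, 130, 147], [101, 129, 145], [101, 118, 132], [83, 92, 104], [56, 58, 68]], [[81, 124, 143], [89, 130, 148], [92, 122, 137], [78, 98, 106], [54, 62, 66]], [[71, 112, 130], [69, 117, 138], [70, 112, 130], [61, 90, 103], [44, 56, 62]], [[79, 106, 119], [65, 102, 120], [55, 94, 110], [49, 78, 91], [40, 51, 56]], [[104, 113, 118], [85, 104, 112], [73, 95, 106], [60, 77, 86], [46, 53, 57]], [[130, 128, 125], [118, 121, 121], [108, 114, 115], [92, 96, 97], [73, 73, 73]]]
0.158 [291.59 184.86]
0.17 [291.63 181.69]
0.173 [291.64 180.89]
0.176 [291.65 180.09]
```

```bash
cat > fit.py <<'E'
from h import *
from scipy.optimize import least_squares
from scipy.ndimage import gaussian_filter
d=lambda f:(lambda i:i[...,2]-i[...,1])(cv2.imread(f).astype(float))
A,B=d("pics/s3.png"),d("pics/s4.png")
S=8;x0,y0,W,H=280,170,22,24
def disc(X,Y,z):
    t=np.linspace(0,2*np.pi,60)
    q=np.array([proj("side",[X+.006*np.cos(a),Y+.006*np.sin(a),z]) for a in t])
    return (q-[x0-.5,y0-.5])*S
def cov(X,Y,z,zb,s):
    m=np.zeros((H*S,W*S),np.float32);top=m.copy()
    a,b=disc(X,Y,z),disc(X,Y,zb)
    cv2.fillPoly(m,[cv2.convexHull(np.vstack([a,b]).round().astype(np.int32)*16)],1,shift=4)
    cv2.fillPoly(top,[(a*16).round().astype(np.int32)],1,shift=4)
    f=lambda q:cv2.resize(gaussian_filter(q,s*S),(W,H),interpolation=cv2.INTER_AREA)
    return f(top),f(np.clip(m-top,0,1))
bg=A[y0:y0+H,x0:x0+W].copy(); bg[12:]=-7   # lid / bowl behind the pin
sl=np.s_[6:15,6:12]; so=np.s_[6:15,6:12]
def res(p,full=False):
    X,Y,z0,h,s,ct,cs=p
    t,c=cov(X,Y,z0,.156,s); mi=bg*(1-t-c)+ct*t+cs*c
    t,c=cov(X,Y,z0+h,z0+h-.012,s); mo=bg*(1-t-c)+ct*t+cs*c
    return np.r_[(mi-A[y0:y0+H,x0:x0+W])[9:16,7:12].ravel(),(mo-B[y0:y0+H,x0:x0+W])[6:13,7:12].ravel()]
for h in(.012,.015,.018):
    r=least_squares(res,[.59,-.0405,.158,h,.8,110,80],x_scale=[.002,.002,.002,.003,.2,10,10],diff_step=.02,bounds=([.58,-.05,.15,.005,.4,60,20],[.6,-.03,.166,.025,1.6,200,200]))
    print(r.x.round(4),r.cost)
p=r.x.copy()
for h in np.arange(.012,.0205,.001):
    f=lambda q:res([q[0],q[1],q[2],h,*q[3:]])
    q=least_squares(f,np.delete(p,3),x_scale=[.002,.002,.002,.2,10,10],diff_step=.02);print(round(h,3),round(q.cost))
E
python3 fit.py
```

```text
Traceback (most recent call last):
  File "fit.py", line 26, in <module>
    r=least_squares(res,[.59,-.0405,.158,h,.8,110,80],x_scale=[.002,.002,.002,.003,.2,10,10],diff_step=.02,bounds=([.58,-.05,.15,.005,.4,60,20],[.6,-.03,.166,.025,1.6,200,200]))
  File "fit.py", line 22, in res
    t,c=cov(X,Y,z0,.156,s); mi=bg*(1-t-c)+ct*t+cs*c
        ~~~^^^^^^^^^^^^^^^
  File "fit.py", line 13, in cov
    a,b=disc(X,Y,z),disc(X,Y,zb)
                    ~~~~^^^^^^^^
  File "fit.py", line 9, in disc
    q=np.array([proj("side",[X+.006*np.cos(a),Y+.006*np.sin(a),z]) for a in t])
                ~~~~^^^^^^^^^^^^^^^^^^^^^^^^^^^^^^^^^^^^^^^^^^^^^^
  File "h.py", line 5, in proj
    def proj(n,X): q=P(n)@np.r_[X,1]; return q[:2]/q[2]
                     ~^^^
  File "h.py", line 4, in P
    def P(n): c=get_calibration(n); return c["intrinsics"]@c["extrinsics"][:3]
                ~~~~~~~~~~~~~~~^^^
ValueError: time passes only in moves, steps and waits
```

```bash
sed -i '1i import functools' h.py; sed -i 's/^def P(n)/@functools.cache\ndef P(n)/' h.py
python3 - <<'E'
s=open('fit.py').read()
s=s[:s.index("for h in(.012")]
s=s.replace("X,Y,z0,h,s,ct,cs=p","X,z0,h,s,ct,cs=p[0]*1e-3+.59,.158+p[1]*1e-3,p[2]*1e-3,p[3],p[4]*100,p[5]*100; Y=-.0405")
s+='''
p=[0,0,.8,1.1,.8]
for h in range(11,21):
    f=lambda q:res([q[0],q[1],h,*q[2:]])
    q=least_squares(f,p,diff_step=1e-2,x_scale=[2,2,.2,.2,.2]) if 0 else None
    from scipy.optimize import minimize
    q=minimize(lambda v:(f(v)**2).sum(),p,method="Nelder-Mead",options=dict(maxiter=300)); print(h,round(q.fun),q.x.round(2))
'''
open('fit.py','w').write(s)
E
sed -i '/if 0 else None/d' fit.py; time python3 fit.py 2>&1 | tail -12
```

```text
11 9712 [-0.01 -0.01  1.88  2.63  0.14]
12 7485 [-0.   -0.    1.78  2.49  0.03]
13 5737 [-0.    0.    1.69  2.31  0.12]
14 4598 [-0.   -0.    1.62  2.13  0.36]
15 4020 [-0.   -0.    1.54  1.95  0.57]
16 4076 [-0.   -0.01  1.47  1.77  0.78]
17 4863 [-0.01 -0.    1.39  1.59  0.96]
18 6365 [-0.   -0.    1.33  1.42  1.09]
19 8637 [-0.   -0.    1.27  1.26  1.19]
20 11601 [-0.   -0.    1.23  1.11  1.26]
real	0m37.976s
user	0m38.492s
sys	0m0.052s
```

The rise comes out at about 16 mm, so the pin may be just short of fully out. The pin hadn't moved after press 3, so the needle is well below red now. One shorter press of about 20 mm is safe and should finish it.

>>> {"op": "servo_tool", "data": {"targets": [[0, 0, 10, 0, 0, 0, 1], [0, 0, 18, 0, 0, 0, 1], [0, 0, 26, 0, 0, 0, 1], [0, 0, 32, 0, 0, 0, 1], [0, 0, 32, 0, 0, 0, 1], [0, 0, 15, 0, 0, 0, 1], [0, 0, 0, 0, 0, 0, 1], [0, 0, 0, 0, 0, 0, 1], [0, 0, 0, 0, 0, 0, 1], [0, 0, 0, 0, 0, 0, 1], [0, 0, 0, 0, 0, 0, 1], [0, 0, 0, 0, 0, 0, 1]]}}

```text
time: 10.2
ee_pos: [0.5361, 0.0068, 0.2415]
orientation: [0.992, 0.123, -0.001, -0.0]
contact_force: [0.4, 0.0, 0.3]
finger_gap: 0.0
finger_force: 0.0
```

```bash
python3 look.py 5; python3 - <<'E'
from h import *
a,b,c=[(lambda i:i[...,2]-i[...,1])(cv2.imread(f"pics/s{k}.png").astype(int)) for k in(3,4,5)]
print(b[177:190,289:292].T);print(c[177:190,289:292].T)
E
```

```text
pin px 0.158 [291.6 184.9]
pin px 0.176 [291.6 180.1]
red n 7 mean 290.57142857142856 181.28571428571428 rows 180 183
[[-77 -56 -10  35  47  40  35  32  21  16  18  21  18]
 [-74 -41  16  73  90  77  64  48  28  14  15  18  16]
 [-70 -36  27  84 103  90  77  56  30  12   8  13  13]]
[[-77 -55  -9  35  47  40  36  33  21  16  18  21  16]
 [-71 -43  17  73  90  78  64  48  29  13  14  19  16]
 [-70 -36  26  84 104  91  76  55  31  13  10  12  13]]
```

The picture is identical before and after that press, so the pin is at the end of its travel. I'll stop pumping, retreat upward and check.

>>> {"op": "servo_tool", "data": {"targets": [[0, 0, -30, 0, 0, 0, 1], [0, 0, -60, 0, 0, 0, 1], [0, 0, -80, 0, 0, 0, 1], [0, 0, -80, 0, 0, 0, 1], [0, 0, -80, 0, 0, 0, 1]]}}

```text
time: 10.75
ee_pos: [0.5366, 0.0068, 0.3221]
orientation: [0.992, 0.123, 0.0, 0.0]
contact_force: [-0.4, 0.3, -1.0]
finger_gap: 0.0002
finger_force: 0.0
```

```bash
python3 look.py 6
```

```text
pin px 0.158 [291.6 184.9]
pin px 0.176 [291.6 180.1]
red n 7 mean 290.57142857142856 181.28571428571428 rows 180 183
```

View pics/s6c.png

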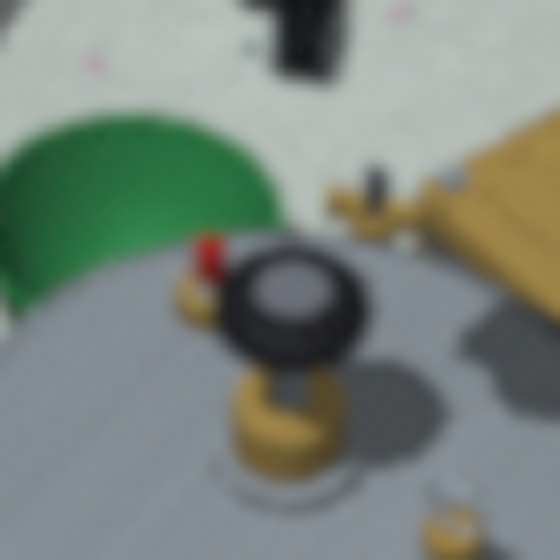

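The crop shows the knob fully up with its flat top at crop (293,288), which is side pixel (301.6,186) as at the start. The pin is out at crop (208,257), with the gripper clear above.

```bash
python3 -c "
from station import workorder
print(workorder.finish_job())"
```

```text
the job is handed in; nothing more can be done
None
```

The job is handed in after four full presses and one of about 20 mm: the pin is fully out, the knob is up and the gripper is clear; the gauge couldn't be seen, but I estimate about 3.7 rad at most, short of the red zone.

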